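# Hang the burr stand on the drop-nose peg

### The arm

A 6-joint arm with a two-finger parallel gripper is mounted at the origin on the work surface. World frame = base frame: x ahead of the robot, y to its left, z up, the work surface at z = 0. Lengths are in m, angles in rad, forces in N, time in s.
With the tool pointing down it reaches from about 0.4 to 0.825 m from the base axis. Payload 7 kg.
Tool frame: the origin (TCP) lies on the centre line of the jaws, within the pads' length; the fingertips stand 11 mm ahead of it and the grasp point (between the pads) lies 8 mm behind it; z points along the fingers, y is the direction in which the jaws open and shut (so a half turn about z gives the same grasp; the last joint's range is limited). The gripper opens to 88 mm and grips with 3 to 60 N. Pads are 19 mm wide; open, the fingers measure 130 mm over their backs; the gripper's body (78 mm by 193 mm) begins 47 mm behind the grasp point.
Start: joints at [1.467, 0.359, 0.012, 0, -1.224, -0.288], TCP at [0.258, 0.624, 0.238] pointing down, gripper open.
Joint ranges: [-3.07, 3.07], [-1.43, 2.12], [-1.02, 1.25], [-3.03, 1.67], [-3.05, -0], [-3.03, 3.03]. Speed limits (rad/s): [2.39, 2.39, 3.01, 3.14, 3.14, 3.14].

### API

Orientations are given as [roll, pitch, yaw] about the fixed x, y, z axes, in that order (R = Rz(yaw) Ry(pitch) Rx(roll)).
In Python, from station import * gives the robot as it stands.
- The arm moves only by the tool play_rows, never from a script. Its argument "targets" is a list of rows, each a list of 7 numbers: the turn, a rotation vector about the world's x, y, z in rad, then the shift along the world's x, y, z in m, then the opening, from 0 (shut) to 1 (fully open). A call has 1 to 12 rows; each row shifts and turns the pose as measured when the row begins; what a row does not reach is not made up. A row lasts 1/8 s, in which the tool goes at most 62.5 mm and 10.7 degrees, less where a joint would pass 70% of its speed; a pose out of reach is approached as far as the arm can. A call is refused whole if a number of a shift passes 0.0625 or a number of a turn 0.188, either way. A call with a gripper value outside its range is refused whole. The fingers move at their own pace and stop on an object; "grip_force" is the grip in N (left out, the last holds). Time passes only in rows, so rows that do not move let the fingers close. It gives the time, the measured TCP pose, the force and the opening at its end, in the units of the state.
- get_state(): the state, without advancing time (a new reading comes with each control period).
- grab_frame(name): name is "scene" or "top" or "wrist"; returns (picture, depth): 400x640x3 uint8, blue, green, red; 400x640 float32, m along the optical axis (not along the pixel's ray), 0 where there is no reading.
- camera_params(name): a dict with "camera_matrix" (3x3 intrinsics, pixels), "extrinsics" (4x4, takes a point from world to camera coordinates); the wrist camera has in their place "hand_eye" (4x4, takes a point from camera to tool coordinates, whose origin is the TCP and whose axes are the flange's). Camera axes: x right, y up, looking along -z (the intrinsics and any distortion apply to the point x, -y, -z); pixel columns grow to the right and rows downward; lengths in m; the calibration is good to about 2 mm. The wrist camera is an equidistant fisheye: a pixel r from the principal point sees the ray r / f radians off the axis. A picture is of the moment at which its call begins: read the wrist's pose just before it. camera_params takes no time and is no camera call.
- job_done(): hands the job in, once; it reports no verdict.
The state is a dict: "t": time; "q": joint angles; "qd": joint speeds; "joint_efforts": joint torques, N m; "eef_pos": TCP position; "ee_rot": TCP orientation; "force": force on the tool from outside, world axes, zero at the start; "moment": the same for the moment, N m; "width": finger opening in m.
Only numpy, scipy, OpenCV 4.12 (cv2) and the standard library are available. Lean on these libraries where they do the work, as an engineer would, in place of code of your own. Each camera call takes 0.05 s, during which the arm holds its last target.

### The job

Pick up the burr stand that has the round eye through its board and hang it by that eye on the steel peg of the hanger: slide it far enough along the peg that the hinged flap at the peg's tip, lifted by the eye as it passes, drops down again behind it. Leave it hanging still on the peg, and leave the similar burr stand without an eye standing where it is.

Things in the scene. Friction and masses are not known exactly. Their poses are not given: they have to be found in the camera images.
- eye_stand: Loose wooden burr stand, 0.2 kg: foot block with an upright board pierced by a round 34 mm eye. Origin: eye centre, mid-board, 90 mm above the table when standing. x = board normal (eye's axis), y = along its width, z up; both faces alike. Board 10 mm thick, 62 wide, top edge 58 above the origin (41 solid above the eye, to pinch). Block 36 (x) by 90 (y), 66 to 90 below the origin; burrs 13 high.
- blank_stand: The look-alike, loose: a wooden burr stand of the same size, shape, origin and axes whose board is solid, with no eye. It must stay where it stands.
- hanger: Fixed dark wooden base and post with a level round steel peg, 12 mm diameter. Origin: on the table straight below the flap's hinge pin. Peg axis 160 mm above it, along local x: free tip at x = -13 mm, post face at x = 105; an eye goes on towards +x. Post 50 wide (y), top 170 above the table; base plate x 20 to 170, 14 thick. A stand's block meets the post when its eye is at x = 87.
- flap (a joint): Steel gravity flap pinned in the peg at hanger x = 0. 0 rad: hangs down to 40 mm below the peg axis. Grows to 1.5 as it is pushed up towards the post, where it lies in the peg; it cannot swing towards the tip. Moves freely, falls by its own weight. An eye sliding on lifts it; it falls behind once the eye centre is about 46 mm past the pin. A hanging eye's centre rests 11 mm below the peg axis.
Things that resemble listed ones, but are neither listed nor needed, are in the scene too. What is shaped like the hanger but orange or yellow is not meant.

How it is judged:
On the way, in this order (a step that is already met when the one before it is completed fails the run):
1. the burr stand with the eye is lifted clear of the table (height (world z) of eye_stand above 0.12 m), for 0.1 s.
2. the eye, round the peg, lifts the flap as it passes (value of joint flap above 0.5 rad and x of eye_stand in the frame of hanger between -0.012 and 0.06 m and y of eye_stand in the frame of hanger between -0.02 and 0.02 m and z of eye_stand in the frame of hanger between 0.138 and 0.182 m), for 0.05 s.
At the end, for the whole second after the job is handed in: The stand hangs still by its eye: eye centre 36 to 92 mm past the flap pin, within 20 mm sideways of the peg axis and 0 to 22 mm below it, upright within 15 degrees; flap down behind it (under 0.25 rad); the eyeless stand upright within 25 mm of its start (x of eye_stand in the frame of hanger between 0.036 and 0.092 m and y of eye_stand in the frame of hanger between -0.02 and 0.02 m and z of eye_stand in the frame of hanger between 0.138 and 0.16 m and value of joint flap below 0.25 rad and angle between eye_stand's own z axis and vertical below 0.26 rad and linear speed of eye_stand below 0.03 m/s and angular speed of eye_stand below 0.4 rad/s and distance of blank_stand from where it was at the start of the episode below 0.025 m and angle between blank_stand's own z axis and vertical below 0.15 rad); the robot touches nothing.
It fails at once if the burr stand without an eye is shifted by more than 25 mm or tipped (distance of blank_stand from where it was at the start of the episode above 0.025 m or angle between blank_stand's own z axis and vertical above 0.3 rad).
It also fails if it takes over 43 s, if anything falls off the work surface, if the arm or the gripper's body presses on something with over 40 N, if the wrist force passes 120 N, or if a joint passes its speed limit or range.

## Working session

There is one attempt and no reset: what is moved stays moved. The work goes in short steps, Python scripts to look and compute and a tool call to move; the robot and the scene stay as the last step left them, time stands still between calls to the robot, and variables do not carry over. Pictures are saved under pics/ and viewed, and the job is handed in when it is done.

Besides the shell and the picture viewer there is one more tool, called as name(argument=value, ...) on one line, values as JSON. play_rows: Moves the arm, as the interface text tells. Its arguments: {"type":"object","properties":{"targets":{"type":"array","items":{"type":"array","items":{"type":"number"}}},"grip_force":{"type":"number"}},"required":["targets"]}

```bash
mkdir -p pics; ls
python3 - <<'E'
from station import *
import cv2,numpy as np
s=get_state();print(s)
for n in ("scene","top"):
    p,d=grab_frame(n);cv2.imwrite(f"pics/{n}0.png",p);np.savez(f"{n}0.npz",p=p,d=d)
    c=camera_params(n);print(n,c)
print(camera_params("wrist"))
E
```

```text
pics
{'t': 0.0, 'q': array([ 1.46706667e+00,  3.59435806e-01,  1.10473984e-02, -3.62787351e-04,
       -1.22413114e+00, -2.88101252e-01]), 'qd': array([-0.00019858, -0.00017382,  0.00050387, -0.00116599,  0.0008224 ,
       -0.00027796]), 'joint_efforts': array([ 1.37497897e-03, -5.82713807e+01,  2.93048555e+01,  6.99732408e+00,
        7.06541701e-03, -1.47426081e-04]), 'eef_pos': array([0.25760653, 0.62338025, 0.23658379]), 'ee_rot': array([ 3.13984355e+00, -1.62689760e-04, -3.91954324e-01]), 'force': array([-0.05586817, -0.19585926,  0.28718036]), 'moment': array([-0.01664981,  0.0190614 , -0.03757259]), 'width': 0.08752695110379023}
scene {'camera_matrix': array([[430.76945011,   0.        , 316.96845412],
       [  0.        , 430.76945011, 201.96563181],
       [  0.        ,   0.        ,   1.        ]]), 'extrinsics': array([[ 0.81489551,  0.57952783, -0.00963327, -0.33018314],
       [-0.365417  ,  0.52658554,  0.76757937,  0.10712485],
       [ 0.44990634, -0.62197682,  0.64088152, -1.23110488],
       [ 0.        ,  0.        ,  0.        ,  1.        ]])}
top {'camera_mat
[... 247 characters left out ...]
98365748, -0.01121351,  0.17970037, -0.44973284],
       [-0.17973854, -0.00248554,  0.98371128, -1.28602388],
       [ 0.        ,  0.        ,  0.        ,  1.        ]])}
{'camera_matrix': array([[309.70691629,   0.        , 318.76230328],
       [  0.        , 309.70691629, 201.40511919],
       [  0.        ,   0.        ,   1.        ]]), 'hand_eye': array([[ 5.43098778e-04,  9.57682127e-01,  2.87827463e-01,
         7.75126346e-02],
       [ 9.99999675e-01, -3.48581173e-04, -7.27062803e-04,
        -9.77863906e-04],
       [-5.95963817e-04,  2.87827764e-01, -9.57682005e-01,
        -1.45911185e-01],
       [ 0.00000000e+00,  0.00000000e+00,  0.00000000e+00,
         1.00000000e+00]])}
```

View pics/scene0.png

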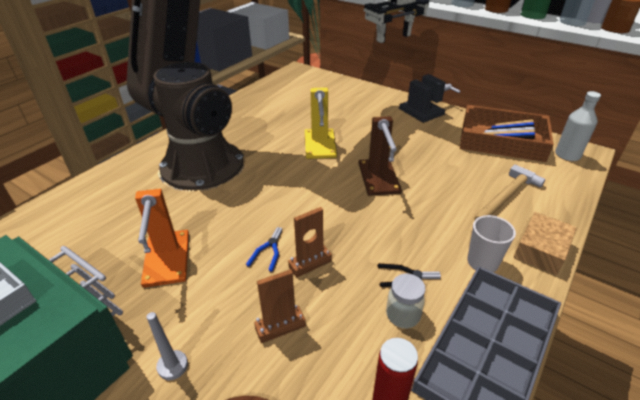

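View pics/top0.png

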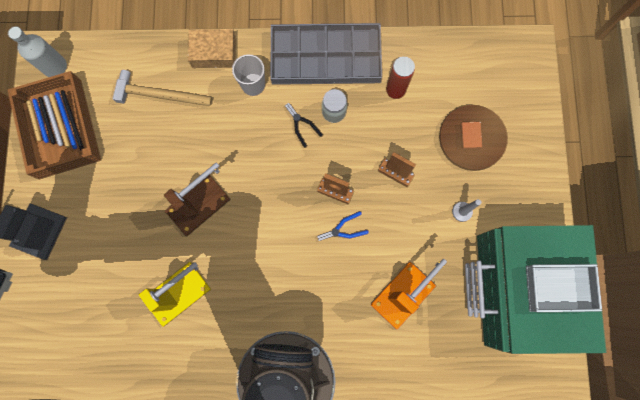

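Candidates:
- **Stands:** the one at scene (310,237) / top (336,186) shows a hole through its board, so it is the eye_stand. The one at scene (279,303) / top (397,168) is solid, so it is the blank.
- **Hangers:** the dark brown one at scene (381,155) / top (197,200) is meant. The orange and yellow ones are decoys.

I'll confirm this in an enlarged crop and measure from depth.

```bash
cat > h.py <<'E'
import numpy as np,cv2
from station import camera_params
def cloud(n,d):
    c=camera_params(n);K=c["camera_matrix"];E=c["extrinsics"]
    v,u=np.mgrid[0:400,0:640]
    P=np.stack([(u-K[0,2])/K[0,0]*d,-(v-K[1,2])/K[1,1]*d,-d],-1)
    return (P-E[:3,3])@E[:3,:3]
def proj(n,X):
    c=camera_params(n);K=c["camera_matrix"];E=c["extrinsics"]
    p=np.atleast_2d(X)@E[:3,:3].T+E[:3,3]
    return np.stack([K[0,0]*p[:,0]/-p[:,2]+K[0,2],-K[1,1]*p[:,1]/-p[:,2]+K[1,2]],-1)
def ray(n,uv,z):
    c=camera_params(n);K=c["camera_matrix"];E=c["extrinsics"]
    r=E[:3,:3].T@np.array([(uv[0]-K[0,2])/K[0,0],-(uv[1]-K[1,2])/K[1,1],-1]);o=-E[:3,:3].T@E[:3,3]
    return o+r*(z-o[2])/r[2]
E
python3 - <<'E'
from h import *
s=np.load("scene0.npz");t=np.load("top0.npz")
a=cv2.resize(s["p"][190:350,230:350],None,fx=4,fy=4,interpolation=cv2.INTER_CUBIC)[:600]
b=cv2.resize(t["p"][130:250,150:250],None,fx=3,fy=3,interpolation=cv2.INTER_CUBIC)
e=cv2.resize(t["p"][140:210,310:420],None,fx=3,fy=3,interpolation=cv2.INTER_CUBIC)
im=np.zeros((600,800,3),np.uint8);im[:600,:480]=a[:600,:480];im[:360,490:790]=b;im[380:590,480:800]=e[:,:320]
cv2.imwrite("pics/crop1.png",im)
for n,f,boxes in (("scene",s,dict(eye=(285,200,335,280),blank=(250,265,312,345),hang=(355,110,405,200))),("top",t,dict(eye=(315,168,358,208),blank=(377,148,418,190),hang=(160,155,235,240)))):
    W=cloud(n,f["d"]);hsv=cv2.cvtColor(f["p"],cv2.COLOR_BGR2HSV)
    print(n,"table",np.median(W[300:330,300:400,2]) )
    for k,(u0,v0,u1,v1) in boxes.items():
        w=W[v0:v1,u0:u1].reshape(-1,3);h=hsv[v0:v1,u0:u1].reshape(-1,3);dd=f["d"][v0:v1,u0:u1].ravel()
        for lo,hi in ((.012,.03),(.03,.06),(.06,.13),(.13,.146),(.146,.2)):
            m=(w[:,2]>lo)&(w[:,2]<hi)&(dd>0)
            if m.sum()>8:
                r=cv2.minAreaRect((w[m][:,:2]*1000).astype(np.float32))
                print(n,k,lo,m.sum(),w[m].mean(0).round(4),"max z",w[m,2].max().round(4),np.round(r[0],1),np.round(r[1],1),round(r[2],1))
E
```

```text
scene table 0.001529907325893264
scene eye 0.012 456 [ 0.4836 -0.1395  0.0229] max z 0.03 [ 478.7 -130.8] [90.9 38.4] 63.9
scene eye 0.03 313 [ 0.4799 -0.135   0.0436] max z 0.0595 [ 479.7 -131.6] [79.  26.6] 63.5
scene eye 0.06 642 [ 0.4797 -0.1335  0.0953] max z 0.13 [ 495.8 -191. ] [ 47.  171.8] 17.1
scene eye 0.13 222 [ 0.4908 -0.1578  0.1385] max z 0.146 [ 497.6 -195.4] [ 47.3 179.9] 17.4
scene eye 0.146 181 [ 0.4909 -0.1617  0.1489] max z 0.1513 [ 496.4 -192. ] [ 45.9 187.2] 17.4
scene blank 0.012 774 [ 0.5211 -0.2735  0.0226] max z 0.03 [ 497.6 -243.7] [ 92.6 180.9] 30.7
scene blank 0.03 397 [ 0.5279 -0.2942  0.0435] max z 0.0599 [ 519.1 -247.5] [ 67.4 164.4] 8.2
scene blank 0.06 883 [ 0.5284 -0.2933  0.0961] max z 0.13 [ 528.5 -292.5] [62.2  9.5] 53.7
scene blank 0.13 224 [ 0.528  -0.294   0.1381] max z 0.1459 [ 529.2 -293.1] [61.8  8.9] 53.9
scene blank 0.146 199 [ 0.5261 -0.2906  0.1485] max z 0.1512 [ 526.3 -290.6] [62.  12.8] 59.5
scene hang 0.012 938 [0.4551 0.2139 0.0163] max z 0.0299 [445.8 229. ] [ 90.5 154.1] 40.5
scene hang 0.03 186 [0.4357 0.2375 0.0449] max z 0.05
[... 963 characters left out ...]
blank 0.06 202 [ 0.5198 -0.2878  0.0967] max z 0.1299 [ 519.7 -288. ] [61.1  3.9] 59.4
top blank 0.13 67 [ 0.5204 -0.2895  0.1406] max z 0.146 [ 523.1 -289.6] [60.7 10.9] 59.7
top blank 0.146 87 [ 0.5241 -0.289   0.1489] max z 0.1541 [ 523.9 -289.5] [59.2 11.1] 59.2
top hang 0.012 1343 [0.4435 0.2235 0.0157] max z 0.0298 [443.3 229.1] [ 89.2 149.9] 40.3
top hang 0.03 46 [0.4212 0.2332 0.0461] max z 0.0596 [431.9 236. ] [51.6 19.1] 15.3
top hang 0.06 122 [0.4236 0.2275 0.0963] max z 0.1295 [466.5 210.6] [ 42.7 133.9] 52.0
top hang 0.13 30 [0.4387 0.211  0.1367] max z 0.1434 [468.1 211.6] [ 45.4 133.9] 51.2
top hang 0.146 533 [0.4518 0.2178 0.1669] max z 0.1784 [465.8 200.3] [ 51.8 142. ] 38.1
```

View pics/crop1.png

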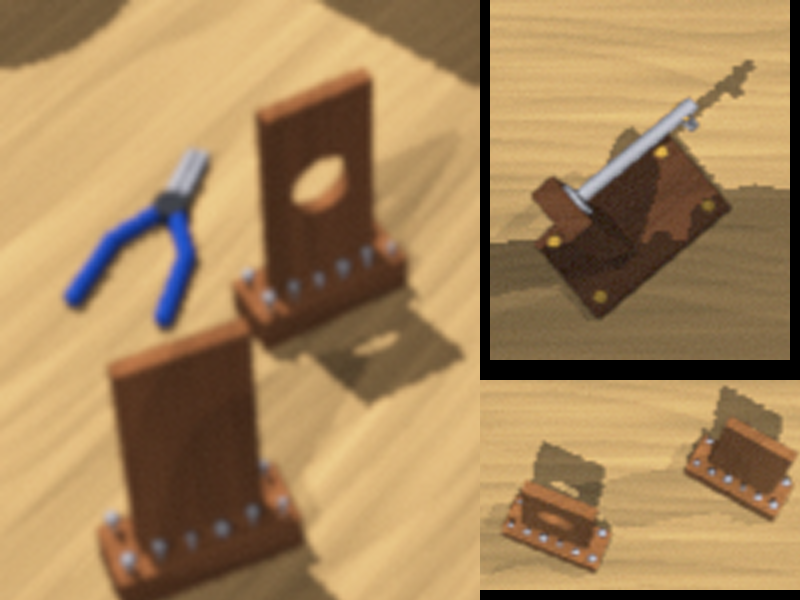

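The crop confirms it: the stand with the round hole at scene (310,237) is the eye_stand, and the one in front is solid. Next I'll fit the peg axis line and check it against the base plate estimate.

Run:
```python
from h import *
for n,(u0,v0,u1,v1) in dict(scene=(365,110,405,165),top=(175,155,235,215)).items():
    f=np.load(n+"0.npz");W=cloud(n,f["d"]);h=cv2.cvtColor(f["p"],cv2.COLOR_BGR2HSV)
    m=np.zeros((400,640),bool);m[v0:v1,u0:u1]=1
    m&=(h[...,1]<70)&(h[...,2]>90)&(W[...,2]>.150)
    w=W[m];print(n,m.sum(),"z pct",np.percentile(w[:,2],[5,50,95]).round(4))
    vx,vy,x0,y0=cv2.fitLine((w[:,:2]*1000).astype(np.float32),cv2.DIST_HUBER,0,.01,.01).ravel()
    if vy<0: vx,vy=-vx,-vy
    a=np.degrees(np.arctan2(vy,vx));s=(w[:,:2]*1000-[x0,y0])@[vx,vy];print("angle",a,"pt",x0,y0,"s",s.min(),s.max(),"tip",np.array([x0,y0])+s.min()*np.array([vx,vy]))
    v=np.array([vx,vy]);hp=np.array([x0,y0])+(s.min()+13)*v;print("hinge",hp)
    # base-plate y=0 lateral
    print("lateral of (504.7,156.7)",np.cross(v,np.array([504.7,156.7])-[x0,y0]), "base centre lat",np.cross(v,np.array([443.3,229.1])-[x0,y0]),"along from hinge",(np.array([443.3,229.1])-hp)@v)
```

```text
scene 204 z pct [0.1583 0.1662 0.1727]
angle 130.12575 pt 476.33878 192.10448 s -877.8080194995202 62.78445150782766 tip [1042.05743945 -479.09545593]
hinge [1033.67936307 -469.15524242]
lateral of (504.7,156.7) 1.1311374120001503 base centre lat 1.4200896791700828 along from hinge 914.3884293821523
top 274 z pct [0.1609 0.1658 0.1712]
angle 130.6 pt 473.55542 194.18225 s -61.35310631549805 58.305769110062776 tip [513.48244109 147.59859673]
hinge [505.02237596 157.46912394]
lateral of (504.7,156.7) 0.7452968698664506 base centre lat 0.24850113212304947 along from hinge 94.55460241900789<stdin>:12: DeprecationWarning: Arrays of 2-dimensional vectors are deprecated. Use arrays of 3-dimensional vectors instead. (deprecated in NumPy 2.0)
```

play_rows(targets=[[0, 0, -0.15, 0.02, -0.06, 0.01, 1], [0, 0, -0.15, 0.02, -0.06, 0.01, 1], [0, 0, -0.15, 0.02, -0.06, 0.01, 1], [0, 0, -0.15, 0.02, -0.06, 0.01, 1], [0, 0, -0.15, 0.02, -0.06, 0, 1], [0, 0, -0.15, 0.02, -0.06, 0, 1], [0, 0, -0.15, 0.02, -0.06, 0, 1], [0, 0, -0.15, 0.02, -0.06, 0, 1], [0, 0, -0.15, 0.02, -0.06, 0, 1], [0, 0, -0.15, 0.02, -0.06, 0, 1]])

```text
t: 1.35
eef_pos: [0.4503, 0.0297, 0.2724]
ee_rot: [3.136, -0.001, -1.933]
force: [1.9, 1.5, -0.4]
width: 0.0877
```

play_rows(targets=[[0, 0, -0.03, 0.008, -0.053, -0.02, 1], [0, 0, 0, 0.008, -0.053, -0.02, 1], [0, 0, 0, 0.008, -0.053, -0.02, 1], [0, 0, 0, 0, 0, 0, 1]])

```text
t: 1.85
eef_pos: [0.4739, -0.1381, 0.2101]
ee_rot: [3.135, 0.0, -1.972]
force: [-0.1, -0.6, 0.0]
width: 0.0873
```

Run:
```python
from station import *
from h import *
s=get_state();print(s["eef_pos"],s["ee_rot"],s["q"])
p,d=grab_frame("wrist");cv2.imwrite("pics/w1.png",p)
p,d=grab_frame("scene");cv2.imwrite("pics/s1.png",cv2.resize(p[120:300,220:420],None,fx=3,fy=3))
```

```text
[ 0.47389637 -0.13812727  0.21010637] [ 3.13509494e+00  1.12051927e-05 -1.97184773e+00] [ 0.11286825  0.08314586 -0.41269939 -0.00363163 -1.08060669 -0.51220081]
```

View pics/w1.png

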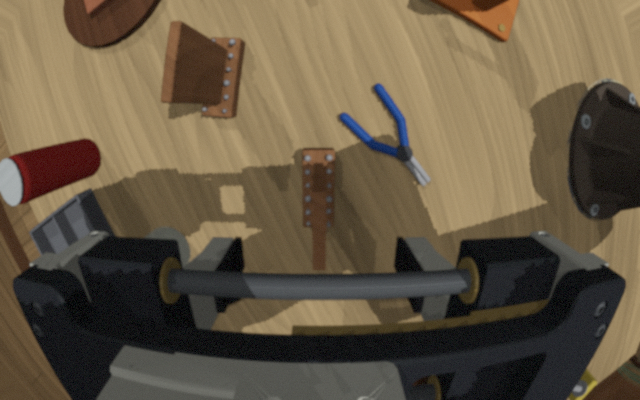

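View pics/s1.png

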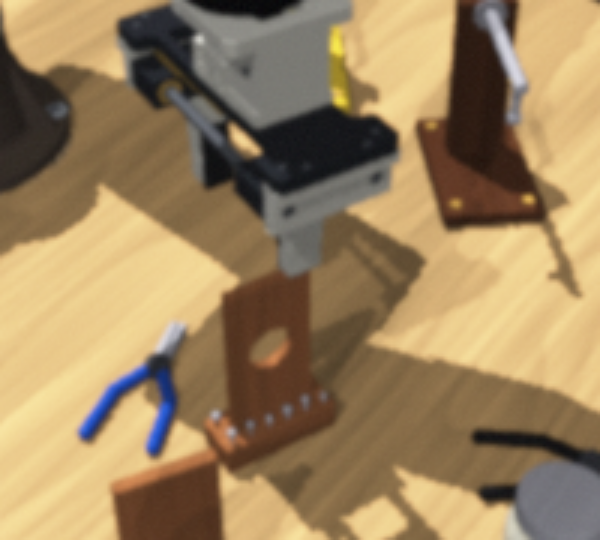

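The wrist view shows the board edge-on at column 319, midway between the fingers (240 and 398) and parallel to them. Going down to pinch.

play_rows(targets=[[0, 0, 0.008, 0.001, 0.0085, -0.03, 1], [0, 0, 0, 0, 0, -0.03, 1], [0, 0, 0, 0, 0, -0.02, 1], [0, 0, 0, 0, 0, 0, 1]], grip_force=25)

```text
t: 2.45
eef_pos: [0.4781, -0.1219, 0.1333]
ee_rot: [-3.139, 0.005, -1.954]
force: [0.7, -0.3, 1.1]
width: 0.0876
```

Run:
```python
from station import *
from h import *
s=get_state();print(s["eef_pos"],s["ee_rot"],s["force"])
p,d=grab_frame("wrist");cv2.imwrite("pics/w2.png",p)
```

```text
[ 0.47806046 -0.1218505   0.13332252] [-3.13928801  0.0047244  -1.95359388] [ 0.6597202  -0.28679386  1.12251806]
```

View pics/w2.png

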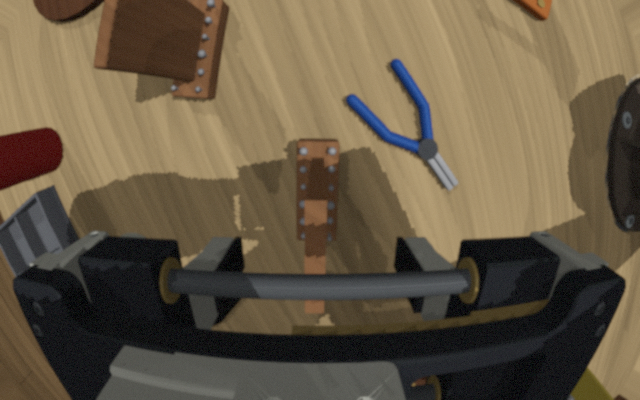

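play_rows(targets=[[0, 0, -0.009, -0.003, -0.0075, -0.003, 1], [0, 0, 0, 0, 0, 0, 1]])

```text
t: 2.75
eef_pos: [0.4771, -0.1289, 0.1334]
ee_rot: [-3.134, 0.007, -1.961]
force: [-0.2, -0.2, -0.3]
width: 0.0875
```

play_rows(targets=[[0, 0, 0, -0.0015, 0, -0.003, 0.5], [0, 0, 0, 0, 0, 0, 0], [0, 0, 0, 0, 0, 0, 0], [0, 0, 0, 0, 0, 0, 0], [0, 0, 0, 0, 0, 0, 0], [0, 0, 0, 0, 0, 0, 0], [0, 0, 0, 0, 0, 0, 0]], grip_force=25)

```text
t: 3.62
eef_pos: [0.476, -0.1292, 0.1312]
ee_rot: [-3.133, 0.008, -1.962]
force: [-0.0, -0.3, -0.4]
width: 0.023
```

play_rows(targets=[[0, 0, 0, 0, 0, 0, 0], [0, 0, 0, 0, 0, 0, 0], [0, 0, 0, 0, 0, 0, 0], [0, 0, 0, 0, 0, 0, 0]])

```text
t: 4.12
eef_pos: [0.4761, -0.1292, 0.1312]
ee_rot: [-3.133, 0.008, -1.962]
force: [0.4, -0.6, -0.6]
width: 0.01
```

play_rows(targets=[[0, 0, 0, 0, 0, 0.03, 0], [0, 0, 0, 0, 0, 0.03, 0], [0, 0, 0, 0, 0, 0.02, 0], [0, 0, -0.06, 0.01, 0.035, 0, 0], [0, 0, -0.08, 0.01, 0.035, 0, 0], [0, 0, -0.08, 0.01, 0.035, 0, 0], [0, 0, -0.08, 0.01, 0.035, 0, 0], [0, 0, -0.08, 0.01, 0.035, 0, 0], [0, 0, -0.06, 0.01, 0.035, 0, 0], [0, 0, 0, 0, 0, 0, 0]])

```text
t: 5.38
eef_pos: [0.5328, 0.0872, 0.2099]
ee_rot: [-3.14, 0.004, -2.42]
force: [0.1, -0.1, -2.6]
width: 0.0098
```

Run:
```python
from station import *
from h import *
s=get_state();print(s["t"],s["eef_pos"],s["ee_rot"],s["force"],s["q"],s["width"])
p,d=grab_frame("scene");cv2.imwrite("pics/s2.png",cv2.resize(p[40:240,280:480],None,fx=3,fy=3))
p,d=grab_frame("wrist");cv2.imwrite("pics/w3.png",p)
```

```text
5.375 [0.53282996 0.08722627 0.20987002] [-3.1401121   0.00399451 -2.42000405] [ 0.05849172 -0.14327186 -2.60699932] [ 5.25922574e-01  1.55210090e-01 -3.30414723e-01  7.65733172e-04
 -1.08096550e+00 -1.37549209e+00] 0.009828102394332369
```

View pics/s2.png

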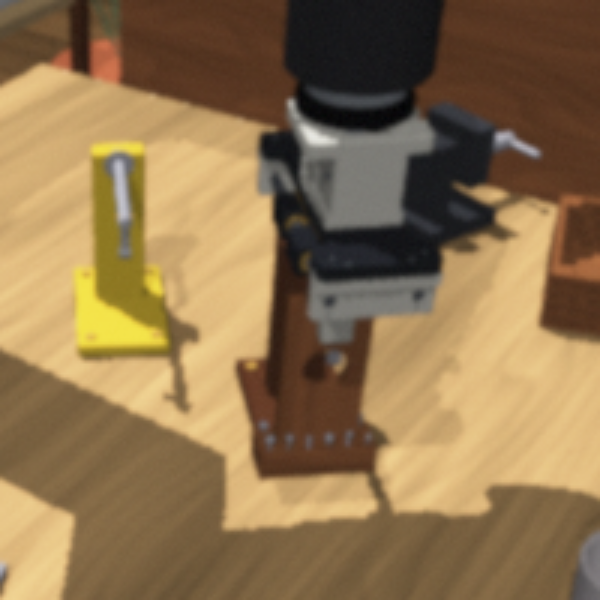

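View pics/w3.png

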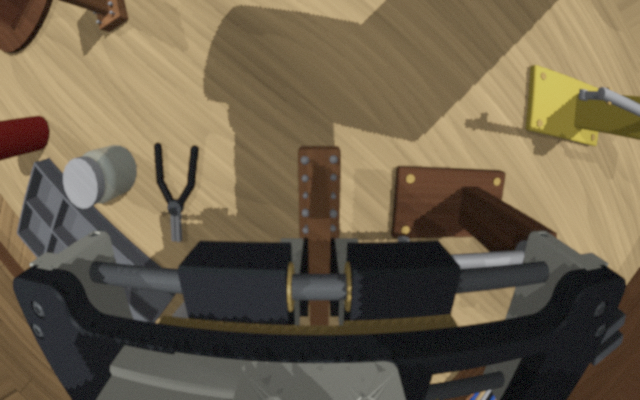

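play_rows(targets=[[0, 0, -0.016, 0.0183, 0.0156, -0.013, 0], [0, 0, 0, 0, 0, 0, 0]])

```text
t: 5.72
eef_pos: [0.5499, 0.0996, 0.1965]
ee_rot: [-3.141, 0.003, -2.437]
force: [0.1, 1.0, -2.0]
width: 0.0101
```

```bash
cat >> h.py <<'E'
H=np.array([.505,.157]);A=np.radians(130.4);X=np.array([np.cos(A),np.sin(A)]);Y=np.array([-X[1],X[0]])
def rep(s):
    p=s["eef_pos"];d=p[:2]-H;print("t",s["t"],"xh %.4f yh %.4f eye z %.4f yaw err %.3f"%(d@X,d@Y,p[2]-.0412,s["ee_rot"][2]+2.436),"rot",s["ee_rot"].round(4),"F",s["force"].round(1),"w",s["width"])
E
python3 - <<'E'
from station import *
from h import *
rep(get_state())
p,d=grab_frame("scene");cv2.imwrite("pics/s3.png",cv2.resize(p[80:200,340:440],None,fx=5,fy=5,interpolation=cv2.INTER_CUBIC));np.savez("scene3.npz",p=p,d=d)
p,d=grab_frame("top");cv2.imwrite("pics/t3.png",cv2.resize(p[120:240,150:290],None,fx=4,fy=4,interpolation=cv2.INTER_CUBIC));np.savez("top3.npz",p=p,d=d)
E
```

```text
t 5.725 xh -0.0728 yh 0.0030 eye z 0.1553 yaw err -0.001 rot [-3.1406e+00  2.7000e-03 -2.4373e+00] F [ 0.1  1.  -2. ] w 0.010051366663463629
```

View pics/s3.png

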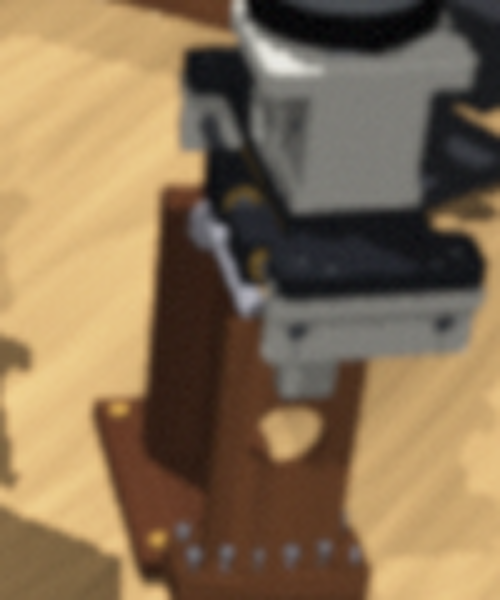

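View pics/t3.png

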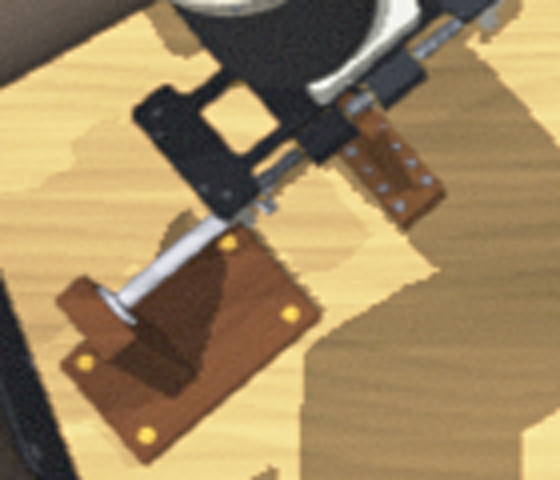

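Run:
```python
from h import *
print(proj("scene",[[.5499,.0996,.1553]]))
W=cloud("scene",np.load("scene3.npz")["d"])
# front board face points around eye & block bottom
m=np.zeros((400,640),bool);m[140:205,372:416]=1
for lo,hi in ((.066,.085),(.105,.135)):
    k=m&(W[...,2]>lo)&(W[...,2]<hi)&(((W[...,:2]-H)@X)<-.04)
    w=W[k];q=(w[:,:2]-H);print(lo,k.sum(),"xh",np.percentile(q@X,[5,50,95]).round(4),"yh",np.percentile(q@Y,[1,50,99]).round(4))
```

```text
[[396.26030631 166.52731033]]
0.066 238 xh [-0.0918 -0.0899 -0.0768] yh [-0.0384  0.0079  0.0498]
0.105 304 xh [-0.0795 -0.0769 -0.0742] yh [-0.0258  0.0065  0.0356]
```

The stand sits about 5 mm off in hanger y according to the scene depth, and 3 mm by TCP. I'll take out 4 mm and start sliding on.

play_rows(targets=[[0, 0, 0, 0.003, 0.0026, 0.001, 0], [0, 0, 0, -0.0117, 0.0137, 0, 0], [0, 0, 0, -0.0117, 0.0137, 0, 0], [0, 0, 0, 0, 0, 0, 0]])

```text
t: 6.32
eef_pos: [0.5271, 0.1296, 0.2]
ee_rot: [-3.14, 0.005, -2.439]
force: [0.7, -0.4, -0.9]
width: 0.0095
```

Run:
```python
from station import *
from h import *
rep(get_state())
p,d=grab_frame("scene");cv2.imwrite("pics/s4.png",cv2.resize(p[80:200,340:440],None,fx=5,fy=5,interpolation=cv2.INTER_CUBIC))
W=cloud("scene",d)
m=np.zeros((400,640),bool);m[120:205,352:416]=1
for lo,hi in ((.066,.085),(.105,.135)):
    k=m&(W[...,2]>lo)&(W[...,2]<hi)&(((W[...,:2]-H)@X)<-.02)
    w=W[k];q=(w[:,:2]-H);print(lo,k.sum(),"xh",np.percentile(q@X,[5,50,95]).round(4),"yh",np.percentile(q@Y,[1,50,99]).round(4))
```

```text
t 6.325 xh -0.0352 yh 0.0009 eye z 0.1588 yaw err -0.003 rot [-3.1401  0.0055 -2.4386] F [ 0.7 -0.4 -0.9] w 0.009492862485251677
0.066 183 xh [-0.055  -0.0522 -0.0396] yh [-0.0399  0.0066  0.0474]
0.105 306 xh [-0.0431 -0.0396 -0.0367] yh [-0.0284  0.0039  0.0393]
```

View pics/s4.png

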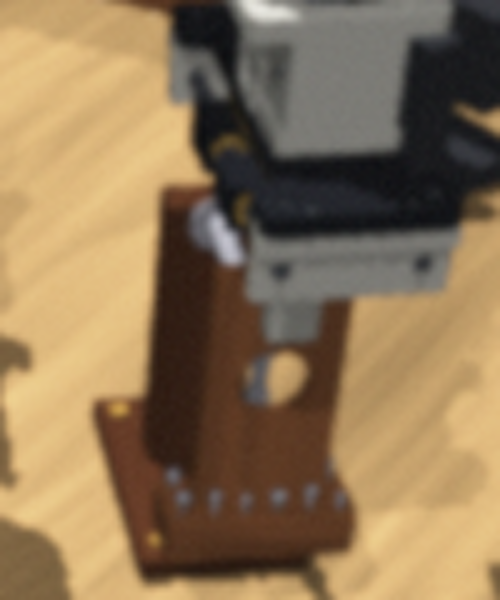

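play_rows(targets=[[0, 0, 0, 0.0023, 0.002, -0.003, 0], [0, 0, 0, 0, 0, 0, 0]])

```text
t: 6.62
eef_pos: [0.5299, 0.1318, 0.1971]
ee_rot: [-3.14, 0.006, -2.438]
force: [0.2, -0.1, -2.8]
width: 0.0097
```

Run:
```python
from station import *
from h import *
s=get_state();rep(s)
p,d=grab_frame("scene")
im=cv2.resize(p[80:200,340:440],None,fx=5,fy=5,interpolation=cv2.INTER_CUBIC)
o=lambda P:[tuple(int(v) for v in (q-[340,80])*5+2) for q in proj("scene",P)]
h3=lambda x,y,z:np.r_[H+x*X+y*Y,z]
xt=(s["eef_pos"][:2]-H)@X;yt=(s["eef_pos"][:2]-H)@Y;ez=s["eef_pos"][2]-.0412
a=np.linspace(0,6.283,40)
for q in o([h3(xt-.005,yt+.017*np.cos(t),ez+.017*np.sin(t)) for t in a]):cv2.circle(im,q,1,(0,255,0),-1)
for q in o([h3(-.013,.006*np.cos(t),.16+.006*np.sin(t)) for t in a]):cv2.circle(im,q,1,(255,255,0),-1)
for q in o([h3(0,0,z) for z in np.linspace(.12,.16,12)]):cv2.circle(im,q,1,(0,0,255),-1)
cv2.imwrite("pics/s5.png",im)
```

```text
t 6.625 xh -0.0353 yh -0.0026 eye z 0.1559 yaw err -0.002 rot [-3.1398  0.006  -2.4379] F [ 0.2 -0.1 -2.8] w 0.009743482164192274
```

View pics/s5.png

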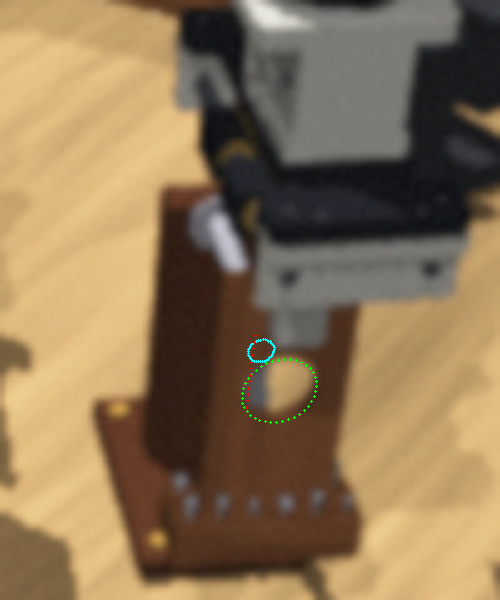

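The predicted eye circle (green) falls on the hole seen at crop (282,388), and the flap shows through it. The pose is consistent, so I'm sliding on.

play_rows(targets=[[0, 0, 0, -0.0097, 0.0114, -0.001, 0], [0, 0, 0, -0.0097, 0.0114, -0.001, 0], [0, 0, 0, 0, 0, 0, 0]])

```text
t: 7.05
eef_pos: [0.5092, 0.1556, 0.1947]
ee_rot: [-3.14, 0.005, -2.439]
force: [-0.1, -0.4, -1.7]
width: 0.0102
```

Run:
```python
from station import *
from h import *
s=get_state();rep(s)
p,d=grab_frame("scene")
cv2.imwrite("pics/s6.png",cv2.resize(p[80:200,340:440],None,fx=5,fy=5,interpolation=cv2.INTER_CUBIC))
```

```text
t 7.05 xh -0.0038 yh -0.0023 eye z 0.1535 yaw err -0.003 rot [-3.1399  0.0054 -2.4391] F [-0.1 -0.4 -1.7] w 0.010170280257033218
```

View pics/s6.png

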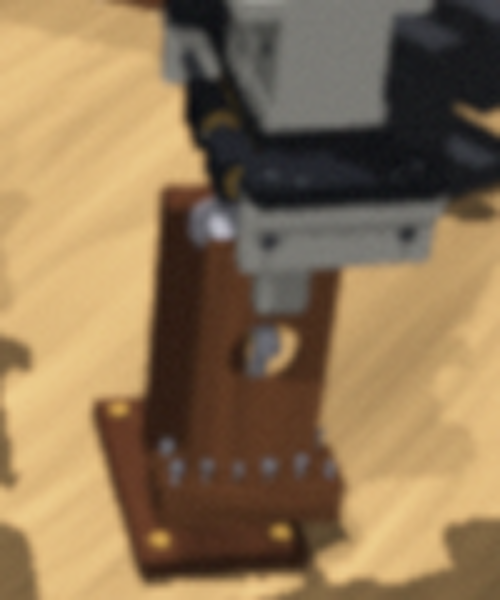

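The peg tip and flap show inside the hole at crop (265,348), with no side force. Carrying on.

play_rows(targets=[[0, 0, 0, -0.0078, 0.0091, 0.001, 0], [0, 0, 0, -0.0078, 0.0091, 0, 0], [0, 0, 0, -0.0078, 0.0091, 0, 0], [0, 0, 0, 0, 0, 0, 0]])

```text
t: 7.6
eef_pos: [0.4845, 0.1848, 0.1961]
ee_rot: [-3.14, 0.006, -2.439]
force: [0.4, -0.6, -2.6]
width: 0.0094
```

Run:
```python
from station import *
from h import *
s=get_state();rep(s)
p,d=grab_frame("scene")
cv2.imwrite("pics/s7.png",cv2.resize(p[80:200,340:440],None,fx=5,fy=5,interpolation=cv2.INTER_CUBIC))
```

```text
t 7.6 xh 0.0345 yh -0.0024 eye z 0.1549 yaw err -0.003 rot [-3.1397  0.0062 -2.4388] F [ 0.4 -0.6 -2.6] w 0.00944527758883813
```

View pics/s7.png

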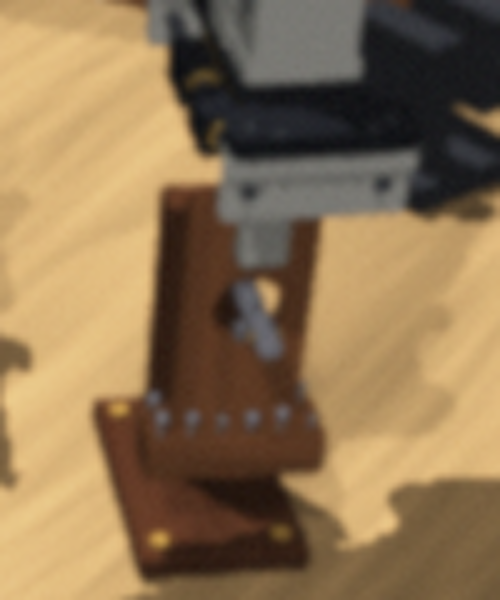

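The peg now passes clearly through the eye, with its tip at crop (270,345). About 33 mm more.

play_rows(targets=[[0, 0, 0, -0.007, 0.0082, 0, 0], [0, 0, 0, -0.007, 0.0082, 0, 0], [0, 0, 0, -0.006, 0.007, 0, 0], [0, 0, 0, 0, 0, 0, 0], [0, 0, 0, 0, 0, 0, 0]])

```text
t: 8.28
eef_pos: [0.4632, 0.2096, 0.1961]
ee_rot: [-3.14, 0.006, -2.439]
force: [0.2, -0.2, -1.7]
width: 0.0101
```

Run:
```python
from station import *
from h import *
s=get_state();rep(s)
p,d=grab_frame("scene")
cv2.imwrite("pics/s8.png",cv2.resize(p[80:200,340:440],None,fx=5,fy=5,interpolation=cv2.INTER_CUBIC))
```

```text
t 8.275 xh 0.0672 yh -0.0023 eye z 0.1549 yaw err -0.003 rot [-3.1396  0.006  -2.4388] F [ 0.2 -0.2 -1.7] w 0.01006623224978717
```

View pics/s8.png

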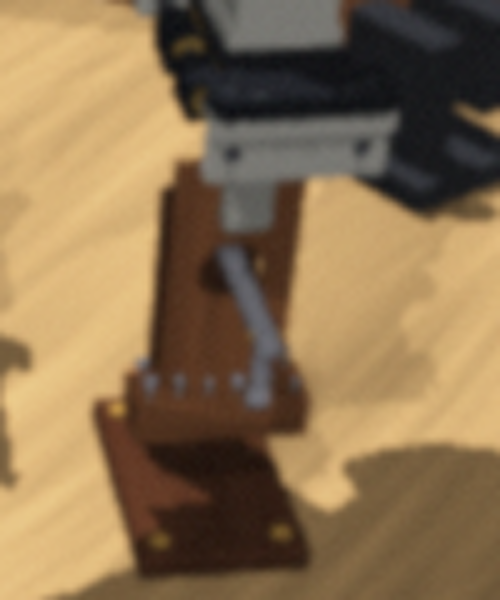

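The flap has dropped behind the eye and hangs at crop (258,390). Lowering onto the peg.

play_rows(targets=[[0, 0, 0, 0, 0, -0.002, 0], [0, 0, 0, 0, 0, -0.002, 0], [0, 0, 0, 0, 0, -0.0015, 0], [0, 0, 0, 0, 0, 0, 0]])

```text
t: 8.82
eef_pos: [0.4636, 0.209, 0.1901]
ee_rot: [-3.14, 0.006, -2.44]
force: [-0.3, 0.2, -1.1]
width: 0.0096
```

play_rows(targets=[[0, 0, 0, 0, 0, -0.001, 0], [0, 0, 0, 0, 0, 0, 0], [0, 0, 0, 0, 0, 0, 0]])

```text
t: 9.2
eef_pos: [0.4637, 0.2091, 0.19]
ee_rot: [-3.139, 0.006, -2.44]
force: [0.6, 0.6, -1.1]
width: 0.0097
```

z now holds at eye height 0.149 m, which is the resting height. Releasing.

play_rows(targets=[[0, 0, 0, 0, 0, 0, 0.15], [0, 0, 0, 0, 0, 0, 0.2], [0, 0, 0, 0, 0, 0, 0.3], [0, 0, 0, 0, 0, 0, 0.35], [0, 0, 0, 0, 0, 0, 0.35], [0, 0, 0, 0, 0, 0, 0.35]])

```text
t: 9.95
eef_pos: [0.4644, 0.2094, 0.1903]
ee_rot: [-3.139, 0.008, -2.44]
force: [-0.1, 0.3, 0.1]
width: 0.0307
```

Run:
```python
from station import *
from h import *
s=get_state();rep(s)
p,d=grab_frame("scene")
cv2.imwrite("pics/s9.png",cv2.resize(p[80:200,340:440],None,fx=5,fy=5,interpolation=cv2.INTER_CUBIC))
p,d=grab_frame("wrist");cv2.imwrite("pics/w9.png",p)
```

```text
t 9.95 xh 0.0662 yh -0.0030 eye z 0.1491 yaw err -0.004 rot [-3.139   0.0078 -2.4396] F [-0.1  0.3  0.1] w 0.030658938409711966
```

View pics/s9.png

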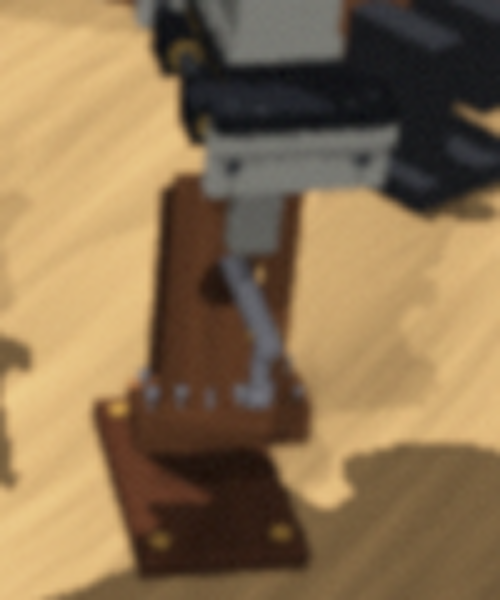

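View pics/w9.png

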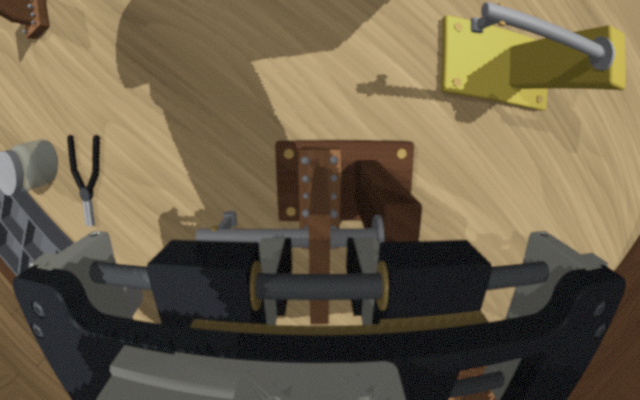

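The stand hangs free between the open jaws, with the board at column 319 and the pads at 280 and 360. Going straight up and then away.

play_rows(targets=[[0, 0, 0, 0, 0, 0.01, 0.35], [0, 0, 0, 0, 0, 0.02, 0.35], [0, 0, 0, 0, 0, 0.03, 0.35], [0, 0, 0, 0, 0, 0.04, 0.35], [0, 0, 0, 0, -0.05, 0.02, 0.35], [0, 0, 0, 0, -0.05, 0, 0.35], [0, 0, 0, 0, -0.05, 0, 0.35], [0, 0, 0, 0, -0.05, 0, 0.35], [0, 0, 0, 0, -0.05, 0, 0.35], [0, 0, 0, 0, 0, 0, 0.35], [0, 0, 0, 0, 0, 0, 0.35], [0, 0, 0, 0, 0, 0, 0.35]])

```text
t: 11.55
eef_pos: [0.4639, -0.0474, 0.323]
ee_rot: [-3.134, 0.016, -2.437]
force: [0.1, 0.1, -0.2]
width: 0.0308
```

Run:
```python
from station import *
from h import *
s=get_state();rep(s)
p,d=grab_frame("scene")
cv2.imwrite("pics/s10.png",cv2.resize(p[80:200,340:440],None,fx=5,fy=5,interpolation=cv2.INTER_CUBIC))
W=cloud("scene",d)
m=np.zeros((400,640),bool);m[100:190,352:412]=1
k0=m&(((W[...,:2]-H)@X)>.03)&(((W[...,:2]-H)@X)<.1)
for lo,hi in ((.064,.08),(.1,.13),(.18,.195),(.2,.215)):
    k=k0&(W[...,2]>lo)&(W[...,2]<hi)
    w=W[k];q=(w[:,:2]-H)
    if len(w):print(lo,k.sum(),"xh",np.percentile(q@X,[5,50,95]).round(4),"yh",np.percentile(q@Y,[1,50,99]).round(4))
print("top z",np.percentile(W[k0][:,2],99.5))
cv2.imwrite("pics/s10f.png",p)
p,d2=grab_frame("top");cv2.imwrite("pics/t10.png",p)
W=cloud("top",d2);w=W[148:190,377:418].reshape(-1,3);w=w[(w[:,2]>.13)]
print("blank",cv2.minAreaRect((w[:,:2]*1000).astype(np.float32)) if len(w)>5 else "hidden")
```

```text
t 11.55 xh -0.1290 yh 0.1638 eye z 0.2818 yaw err -0.001 rot [-3.1339  0.0157 -2.4368] F [ 0.1  0.1 -0.2] w 0.030789693794372776
0.064 191 xh [0.0466 0.0496 0.0561] yh [-0.0468  0.002   0.0424]
0.1 198 xh [0.0593 0.0623 0.065 ] yh [-0.0337  0.0051  0.0287]
0.18 146 xh [0.0592 0.062  0.0643] yh [-0.0311  0.0001  0.0295]
0.2 138 xh [0.0596 0.0631 0.0714] yh [-0.0318 -0.0016  0.0295]
top z 0.2091360429848282
blank ((363.47174072265625, -207.7962646484375), (60.235748291015625, 374.2374267578125), 62.88576126098633)
```

View pics/s10.png

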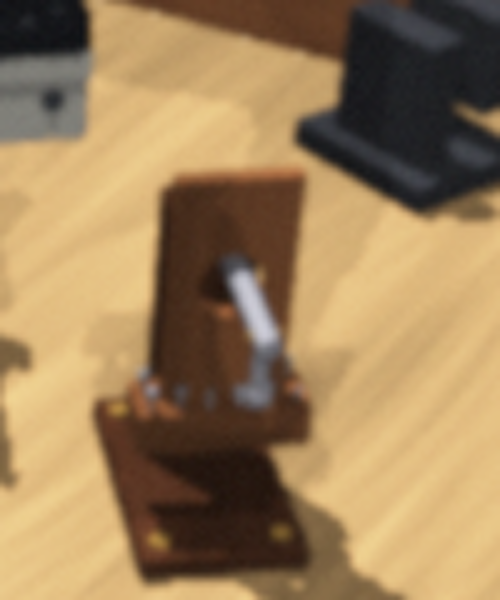

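It hangs upright with the flap down: eye at x_h ≈ 0.067, z ≈ 0.149 and |y| under 3 mm. I'll wait briefly to confirm it is still, and check the blank (its measurement box was polluted by the arm).

play_rows(targets=[[0, 0, 0, 0, 0, 0, 0.35], [0, 0, 0, 0, 0, 0, 0.35], [0, 0, 0, 0, 0, 0, 0.35], [0, 0, 0, 0, 0, 0, 0.35], [0, 0, 0, 0, 0, 0, 0.35], [0, 0, 0, 0, 0, 0, 0.35]])

```text
t: 12.4
eef_pos: [0.4641, -0.0457, 0.3226]
ee_rot: [-3.134, 0.015, -2.433]
force: [0.7, -0.2, 0.3]
width: 0.0305
```

Run:
```python
from station import *
from h import *
p,d=grab_frame("scene");a=cv2.imread("pics/s10f.png")
print("diff hang",cv2.absdiff(p,a)[100:190,360:405].mean())
b=np.load("scene0.npz")["p"];print("diff blank",cv2.absdiff(p,b)[270:340,255:305].mean())
W=cloud("scene",d);w=W[265:345,250:312].reshape(-1,3);w=w[(w[:,2]>.06)&(w[:,2]<.146)];print("blank board",cv2.minAreaRect((w[:,:2]*1000).astype(np.float32)))
job_done()
```

```text
diff hang 1.2906172839506174
diff blank 8.750857142857143
blank board ((526.8944702148438, -290.96343994140625), (62.39767837524414, 10.929643630981445), 59.788116455078125)
the job is handed in; nothing more can be done
```

The eye stand is hanging on the dark hanger's peg with the flap down behind it, and I handed the job in at about 12.5 s of the 43 s. I pinched it by the top of its board, slid it along the peg past the flap, lowered it until the eye rested on the peg, then let go and backed away.

**Last checks, from camera and depth:**
- **Position:** the eye centre is about 67 mm past the flap pin, within a few mm sideways of the peg axis, and about 11 mm below it.
- **Upright and still:** the board face measures vertical, and two frames about 1 s apart are practically identical.
- **Flap:** it is visibly hanging down behind the eye. Its angle was judged from the picture, not measured.
- **Robot:** it touches nothing and its force reading is near zero.

**Where checks disagreed:**
- **Sideways offset:** before the slide, the camera put the stand 2–3 mm further sideways than the arm's own reading. I split the difference.
- **Blank stand:** the top-view check was spoiled by the arm in the picture. The scene view at the end puts its board within about 3 mm of the start estimates, and nothing came near it. Pixel brightness around it did change somewhat, which I put down to the arm's shadow.

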